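Rock the angle gauge on the sprung stud to its index and hold it

TASK

Check the repaired pendulum angle gauge: pick it up by the black handle on top and stand it upright, gently, with the middle of its foot on the taller, sprung stud of the stud block. Then rock it over on that stud until its swinging needle settles on the small index tab at the dial's rim, and finish while still holding it there, at rest, with the stud pressed partly down (neither fully up nor at its bottom stop). Leave the other things on the bench where they are.

Things in the scene. Friction and masses are not known exactly. Their poses are not given: they have to be found in the camera images.
- angle_gauge: Loose angle gauge, 0.3 kg: flat steel foot 34 x 100 x 10 mm, upright round grey housing (90 mm across, 24 thick, centre 56 mm up) with white dial; on top a black block handle 24 (x) by 30 mm (y), 104 to 148 mm above the underside: grip at 125 mm across its 30 mm. Origin: centre of the foot's underside. z up, y along the foot; the dial faces -x (to the robot at yaw 0). Starts standing on the bench.
- gauge_needle (a joint): Needle reading, rad, about the gauge's +x axis: 0 = along the gauge's z, positive = clockwise facing the dial. A counterweight keeps the needle pointing straight up in the world; after a move it swings for about a second. Leaning the gauge's top over to its own +y side (left as seen from the robot) by an angle gives that positive reading.
- gauge_index (a joint): Where the index tab stands on the dial, same zero and sense as the needle, between 0.22 and 0.40 rad. Stiff and out of reach: it stays where it is.
- needle_tip (a point): Tip of the thin black needle, 34 mm from the dial's centre (16 mm in front of the gauge's middle plane); its z axis runs along the needle.
- index_tip (a point): Inner end of the index tab, a dark steel flag 6 mm wide at the dial's rim that reaches 7 mm out over it, this end also 34 mm from the dial's centre; its z axis runs outward along the tab.
- stud_block: Stud block, fixed to the bench: aluminium plate 70 x 120 x 22 mm with two round-headed studs of uneven height. Origin: on the bench under the tall sprung stud; the plate reaches from -42 to +78 mm along its y. The short fixed stud (top at 40 mm) stands 50 mm away on its +y side and is not used.
- stud_top (a point): Top of the domed head (22 mm across) of the tall sprung stud, 75 mm above the bench when it is up; moves down with the stud.
- test_stud (a joint): How far the sprung stud is pressed down, m: 0 = up, 0.014 = bottom stop. Takes about 1.2 N to start and 0.3 N more per mm.
- tweezers: Bystander: steel tweezers 122 x 19 x 9 mm, lying; origin under its middle.
- solder_spool: Bystander: solder spool 61 x 61 x 30 mm; origin under its middle.
- rubber_feet_weight: Bystander: black round foot with a small knob, 66 x 66 x 47 mm; origin under its middle.
- tape_measure: Bystander: tape measure 68 x 66 x 35 mm; origin under its middle.
- transformer: Bystander: small transformer 63 x 50 x 50 mm; origin under its middle.
- nut_driver: Bystander: nut driver 140 x 16 x 15 mm, lying; origin under its middle.
- steel_tube: Bystander: short steel tube 71 x 22 x 22 mm, lying; origin under its middle.

How it is judged:
By the outcome, as a careful person would: the job done as asked, in the order asked, and still so for the second after the job is handed in, while the arm keeps its last pose, push and grip.
It also fails if it takes over 48 s, if anything falls off the work surface, if the arm or the gripper's body presses on something with over 40 N, if the wrist force passes 120 N, or if a joint passes its speed limit or range.

ROBOT

A 7-joint arm with a two-finger parallel gripper is mounted at the origin on a cart in front of the work surface, level with it; the furniture and walls round the work are solid. World frame = base frame: x ahead of the robot, y to its left, z up, the work surface at z = 0. Lengths are in m, angles in rad, forces in N, time in s.
With the tool pointing down it reaches from about 0.4 to 0.9 m from the base axis. Payload 5.6 kg.
Tool frame: the origin (TCP) lies on the front face of the gripper's body, between the roots of the fingers; the fingertips stand 88 mm ahead of it and the grasp point (between the pads) lies 69 mm ahead of it; z points along the fingers, y is the line along which they close (so a half turn about z gives the same grasp; the last joint's range is limited). The gripper opens to 92 mm and grips with 3 to 60 N. Pads are 20 mm wide; open, the fingers measure 128 mm over their backs; the gripper's body (75 mm by 189 mm) begins 69 mm behind the grasp point.
Start: joints at [1.278, 0.468, -0.012, 1.603, 0.006, 1.071, -0.056], TCP at [0.161, -0.63, 0.303] pointing down, gripper open.
Joint ranges: [-2.53, 2.53], [-0.31, 2.02], [-1.57, 1.55], [0.28, 2.44], [-1.29, 4.43], [0.15, 1.84], [-2.92, 2.92]. Speed limits (rad/s): [2.57, 2.57, 3.14, 3.14, 3.14, 3.14, 3.14].

INTERFACE

Orientations are given as a unit quaternion [x, y, z, w].
In Python, from workcell import readout, eyes, hand_in gives the robot as it stands. The module is installed in compiled form; this text tells all that it offers.
- The arm moves only by the tool apply_moves, never from a script. Its arguments are lists of equal length, an entry for each row: "linear": the shift along the tool's x, y, z normalised to -1 to 1, where 1 is 200 mm, a list of three; "twist": the turn, a rotation vector about the tool's x, y, z normalised to -1 to 1, where 1 is 360 degrees, a list of three; "claw": the opening, from 0 (shut) to 1 (fully open). In form: {"linear": [[dx, dy, dz], ...], "twist": [[wx, wy, wz], ...], "claw": [claw, ...]}. A call has 1 to 5 rows; each row shifts and turns the commanded pose from where the row before left it, along the tool's axes as they then stand; what a row does not reach is not made up. A row lasts 1/8 s, in which the tool goes at most 62.5 mm and 10.7 degrees, less where a joint would pass 70% of its speed; a pose out of reach is approached as far as the arm can. A call with a number of a shift or a turn outside -1 to 1 is refused whole. A call with a gripper value outside its range is refused whole. The fingers move at their own pace and stop on an object; "force" is the grip in N (left out, the last holds). Time passes only in rows, so rows that do not move let the fingers close. It gives the time, the measured TCP pose, the force, the opening and the grip force at its end, in the units of the state.
- readout.sense(): the state, without advancing time (a new reading comes with each control period).
- eyes.read_camera(name): name is "scene" or "top" or "wrist"; returns the picture (400x640x3 uint8, red, green, blue); there is no depth.
- eyes.camera_info(name): a dict with "mtx" (3x3 intrinsics, pixels), "R" (3x3) and "t" (3): a world point X has camera coordinates R X + t. Camera axes: x right, y down, z forward; pixel columns grow to the right and rows downward; lengths in m; the calibration is good to about 2 mm. A picture is of the moment at which its call begins: read the wrist's pose just before it. camera_info takes no time and is no camera call; for the wrist camera it gives the pose at the moment of the call.
- hand_in(): hands the job in; it is judged then, once.
The state is a dict: "t": time; "joints": joint angles; "dq": joint speeds; "tau": joint torques, N m; "tool_pos": TCP position; "tool_rot": TCP orientation; "contact_force": force on the tool from outside, world axes, zero at the start; "wrist_torque": the same for the moment, N m; "gripper_width": finger opening in m; "grasp_force": force on a finger pad.
Only numpy, scipy, OpenCV 4.12 (cv2) and the standard library are available. Lean on these libraries where they do the work, as an engineer would, in place of code of your own. Each camera call takes 0.05 s, during which the arm holds its last target. There are 200 camera calls.

## Working session

There is one attempt and no reset: what is moved stays moved. The work goes in short steps, Python scripts to look and compute and a tool call to move; the robot and the scene stay as the last step left them, time stands still between calls to the robot, and variables do not carry over. Pictures are saved under pics/ and viewed, at most 10 in all, crops included, and the job is handed in when it is done.

Besides the shell and the picture viewer there is one more tool, called after "Call:" by a JSON object that holds its "op" and its "data". apply_moves: Moves the arm, as the interface text tells. Its arguments: {"type":"object","properties":{"linear":{"type":"array"},"twist":{"type":"array"},"claw":{"type":"array"},"force":{"type":"number"}},"required":["linear","twist","claw"]}

```bash
mkdir -p pics
python3 - <<'E'
from workcell import readout, eyes
import cv2
s=readout.sense(); print({k:s[k] for k in ['t','tool_pos','tool_rot','gripper_width','contact_force']})
for n in ['scene','top']:
    im=eyes.read_camera(n); cv2.imwrite(f'pics/{n}0.png',im[:,:,::-1]); i=eyes.camera_info(n); print(n,i)
E
```

```text
{'t': 0.0, 'tool_pos': array([ 0.16049566, -0.62943468,  0.30173272]), 'tool_rot': array([ 9.92213773e-01,  1.24543342e-01, -1.90032601e-04, -8.65015054e-04]), 'gripper_width': 0.09209959882931283, 'contact_force': array([0.27742481, 0.18433184, 0.90379907])}
scene {'mtx': array([[485.60464493,   0.        , 324.91299718],
       [  0.        , 485.60464493, 200.61499986],
       [  0.        ,   0.        ,   1.        ]]), 'R': array([[-0.69435363, -0.71958741,  0.00818545],
       [-0.48412807,  0.458675  , -0.74514244],
       [ 0.53244066, -0.52135516, -0.66685511]]), 't': array([0.2981013 , 0.34761429, 1.14331677])}
top {'mtx': array([[487.01299138,   0.        , 323.13052857],
       [  0.        , 487.01299138, 200.14267325],
       [  0.        ,   0.        ,   1.        ]]), 'R': array([[-0.0122907 , -0.99991725, -0.00379988],
       [-0.99817829,  0.01249363, -0.05902553],
       [ 0.05906812,  0.0030675 , -0.99824924]]), 't': array([-0.07521228,  0.52385211,  1.16850801])}
```

View pics/scene0.png

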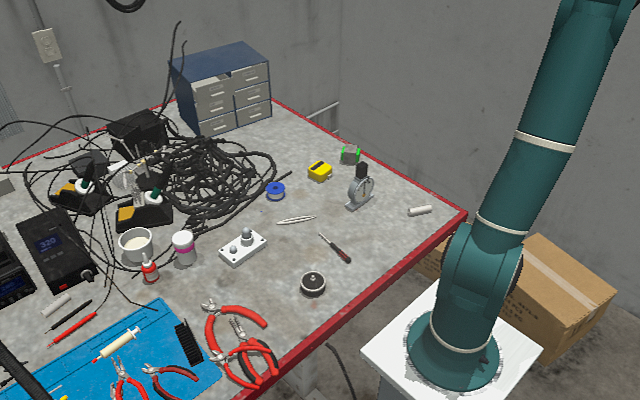

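View pics/top0.png

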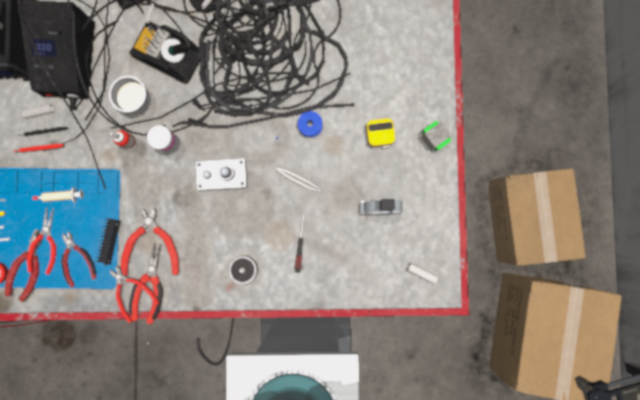

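The scene picture shows the gauge at about (360,190) and the stud block at (243,245). In the top picture the gauge is at (380,207), the tall stud at (226,173) and the short stud at (207,174), so short is on the world +y side. I'll enlarge these two to get exact pixels.

Run:
```python
import cv2,numpy as np
t=cv2.imread('pics/top0.png');s=cv2.imread('pics/scene0.png')
f=lambda im,x,y,w,h:cv2.resize(im[y:y+h,x:x+w],(400,300),interpolation=cv2.INTER_CUBIC)
a=np.vstack([np.hstack([f(t,350,185,60,45),f(t,190,150,60,45)]),np.hstack([f(s,320,155,80,60),f(s,205,215,80,60)])])
cv2.imwrite('pics/crop0.png',a)
```

```text
(no output)
```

View pics/crop0.png

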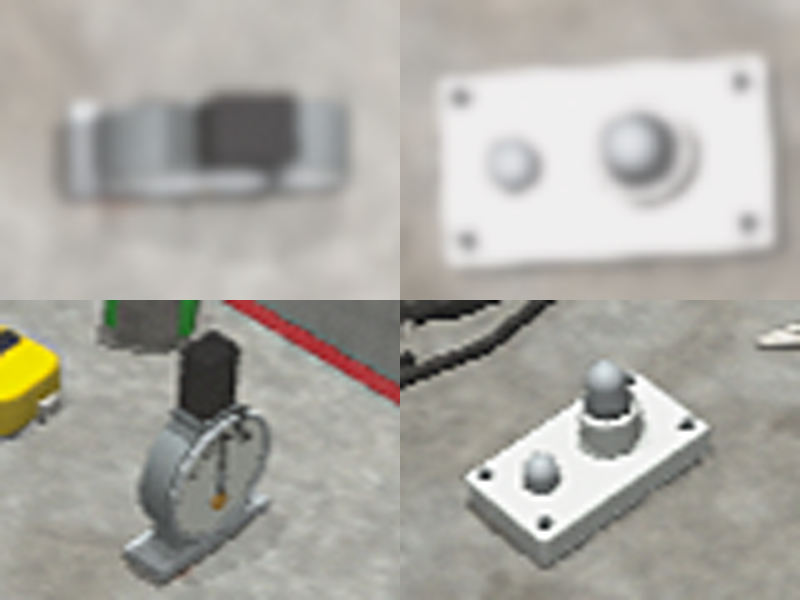

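The crop shows the gauge handle centre at (387.2,204.3) in the top view. The tall stud head is at (225.7,172.5) and the plate corners are clear. The dial faces -x. Next I'll work out the positions.

```bash
cat > h.py <<'E'
import numpy as np, cv2
from workcell import readout, eyes
from scipy.spatial.transform import Rotation as Ro
def ray(i,u,v,z):
    d=i['R'].T@np.linalg.solve(i['mtx'],[u,v,1.]); c=-i['R'].T@i['t']
    return c+d*(z-c[2])/d[2]
def proj(i,X):
    p=(np.atleast_2d(X)@i['R'].T+i['t'])@i['mtx'].T; return p[:,:2]/p[:,2:]
def plan(pos,rot,n=None):
    "rows from the measured pose to the target pose"
    s=readout.sense(); p=np.array(s['tool_pos']); q=Ro.from_quat(s['tool_rot']); q2=rot if isinstance(rot,Ro) else Ro.from_quat(rot)
    w=(q.inv()*q2).as_rotvec(); dl=np.array(pos)-p
    n=n or int(np.ceil(max(np.linalg.norm(dl)/.055,np.linalg.norm(w)/np.radians(9.5))))
    print('rows',n)
    for k in range(n):
        qk=q*Ro.from_rotvec(w*k/n); print(np.round(qk.inv().apply(dl/n)/.2,4).tolist(), np.round(w/n/(2*np.pi),4).tolist())
def down(yaw): return Ro.from_euler('z',yaw)*Ro.from_euler('x',np.pi)
E
python3 - <<'E'
from h import *
i=eyes.camera_info('top')
c=lambda x,y:(190+x/6.667,150+y/6.667); g=lambda x,y:(350+x/6.667,185+y/6.667)
P=[ray(i,*c(*a),.022) for a in [(38,78),(365,55),(375,247),(47,268)]]
print('plate',np.round(P,4).tolist(),np.mean(P,0))
e=(P[0]-P[1])+(P[3]-P[2]); print('yaw',np.arctan2(-e[0],e[1]))
print('stud',ray(i,*c(238,150),.064),'short',ray(i,*c(113,164),.03))
print('handle',ray(i,*g(248,129),.148))
for a in [(70,198),(348,188),(348,102),(70,104)]: print('foot',ray(i,*g(*a),.01))
j=eyes.camera_info('scene'); print('scene handle',ray(j,362,164,.148),'stud',ray(j,245.6,228,.073))
E
```

```text
plate [[0.62, 0.2269, 0.022], [0.6269, 0.1076, 0.022], [0.5566, 0.1041, 0.022], [0.5504, 0.2234, 0.022]] [0.58846819 0.16547892 0.022     ]
yaw 0.05469855713116669
stud [0.58765706 0.14535894 0.064     ] short [0.58718722 0.19750582 0.03      ]
handle [ 0.50421714 -0.22010339  0.148     ]
foot [ 0.48652633 -0.17230354  0.01      ]
foot [ 0.48892064 -0.27392166  0.01      ]
foot [ 0.52039694 -0.27461009  0.01      ]
foot [ 0.52093652 -0.17288234  0.01      ]
scene handle [ 0.50313985 -0.22108164  0.148     ] stud [0.59043721 0.14769715 0.073     ]
```

```bash
python3 -c "
from h import *
plan([.504,-.222,.290],down(.015))"
```

```text
rows 10
[0.2168, -0.1549, 0.0061] [-0.0, 0.0, 0.0037]
[0.2131, -0.16, 0.0061] [-0.0, 0.0, 0.0037]
[0.2092, -0.165, 0.0061] [-0.0, 0.0, 0.0037]
[0.2053, -0.1698, 0.0061] [-0.0, 0.0, 0.0037]
[0.2013, -0.1746, 0.0061] [-0.0, 0.0, 0.0037]
[0.1971, -0.1793, 0.006] [-0.0, 0.0, 0.0037]
[0.1929, -0.1839, 0.006] [-0.0, 0.0, 0.0037]
[0.1885, -0.1883, 0.006] [-0.0, 0.0, 0.0037]
[0.184, -0.1927, 0.006] [-0.0, 0.0, 0.0037]
[0.1794, -0.197, 0.0059] [-0.0, 0.0, 0.0037]
```

Call:
{"op": "apply_moves", "data": {"linear": [[0.217, -0.155, 0.006], [0.213, -0.16, 0.006], [0.209, -0.165, 0.006], [0.205, -0.17, 0.006], [0.201, -0.175, 0.006]], "twist": [[0, 0, 0.0037], [0, 0, 0.0037], [0, 0, 0.0037], [0, 0, 0.0037], [0, 0, 0.0037]], "claw": [1, 1, 1, 1, 1]}}

```text
t: 0.72
tool_pos: [0.333, -0.4244, 0.2964]
tool_rot: [0.998, 0.066, -0.0, -0.0]
contact_force: [-0.1, 0.1, 0.0]
gripper_width: 0.0923
grasp_force: 0.0
```

Call:
{"op": "apply_moves", "data": {"linear": [[0.197, -0.179, 0.006], [0.193, -0.184, 0.006], [0.189, -0.188, 0.006], [0.184, -0.193, 0.006], [0.179, -0.197, 0.006]], "twist": [[0, 0, 0.0037], [0, 0, 0.0037], [0, 0, 0.0037], [0, 0, 0.0037], [0, 0, 0.0037]], "claw": [1, 1, 1, 1, 1]}}

```text
t: 1.35
tool_pos: [0.5043, -0.2206, 0.2905]
tool_rot: [1.0, 0.008, -0.0, 0.0]
contact_force: [-0.1, -0.4, -0.3]
gripper_width: 0.0919
grasp_force: 0.0
```

Call:
{"op": "apply_moves", "data": {"linear": [[0, 0, 0], [0, 0, 0]], "twist": [[0, 0, 0], [0, 0, 0]], "claw": [1, 1]}}

```text
t: 1.6
tool_pos: [0.5031, -0.2224, 0.2902]
tool_rot: [1.0, 0.009, -0.001, 0.0]
contact_force: [-0.3, -1.3, -0.9]
gripper_width: 0.0916
grasp_force: 0.0
```

Run:
```python
from h import *
s=readout.sense(); print(s['t'],s['tool_pos'],s['tool_rot'],s['joints'])
i=eyes.camera_info('wrist'); im=eyes.read_camera('wrist'); cv2.imwrite('pics/w1.png',im[:,:,::-1])
np.savez('w1.npz',**i); print(i, -i['R'].T@i['t'])
g=[.504,-.222,0]
print(proj(i,[[.516,-.207,.148],[.516,-.237,.148],[.492,-.237,.148],[.492,-.207,.148]]))
```

```text
1.6 [ 0.50306158 -0.22235     0.29024908] [ 9.99962370e-01  8.65216207e-03 -6.23996951e-04  9.53590302e-05] [ 0.52015543  0.32680876 -0.20099952  1.85148241  0.07839016  0.97198419
 -1.26827926]
{'mtx': array([[358.36594576,   0.        , 321.24646507],
       [  0.        , 358.36594576, 195.16755056],
       [  0.        ,   0.        ,   1.        ]]), 'R': array([[ 1.58471599e-02, -9.99874426e-01,  6.03572354e-06],
       [-9.66424686e-01, -1.53154616e-02,  2.56493203e-01],
       [-2.56460901e-01, -4.07052186e-03, -9.66546035e-01]]), 't': array([-0.22965504,  0.45695811,  0.5049472 ])} [ 0.57475419 -0.22057227  0.37084945]
[[298.68908544 194.25652809]
 [345.3312441  194.97126355]
 [344.12904676 230.09490992]
 [298.69983984 229.41690216]]
```

View pics/w1.png

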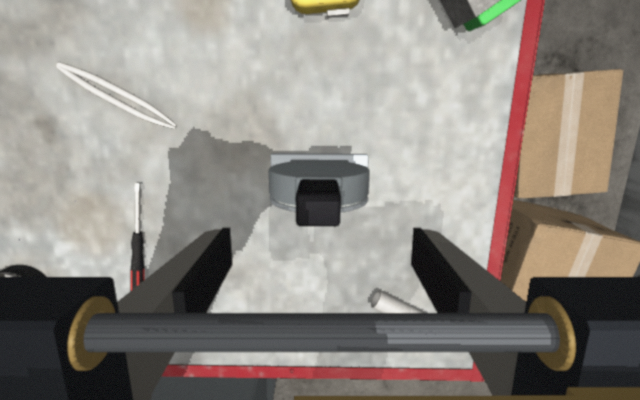

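The wrist picture shows the handle top at about u 296–341, v 193–225. That's roughly 2–3 mm off my prediction, so I'll measure the edges numerically.

Run:
```python
from h import *
i=dict(np.load('w1.npz')); im=cv2.imread('pics/w1.png').sum(2)//3
print(im[174:232,312:326].mean(1).astype(int)); print(im[205:220,288:350].mean(0).astype(int))
print(im[195:198,288:350].mean(0).astype(int));print(im[221:223,288:350].mean(0).astype(int))
b=im[148:170,260:380]; print(b[:,30:40].mean(1).astype(int),b[:,70:80].mean(1).astype(int)); print(im[153:156,262:280].mean(0).astype(int),im[153:156,360:376].mean(0).astype(int))
print(ray(i,318.5,225.5,.148), ray(i,296,210,.148),ray(i,341,210,.148),ray(i,318,193,.148))
```

```text
[ 77  77  82  97  99  69  34  20  17  17  19  19  21  19  20  20  17  14
  18  21  25  30  33  34  36  36  36  43  51  53  52  51  51  51  50  50
  50  49  49  48  48  48  48  47  47  46  46  45  44  43  41  66 127 175
 187 186 185 185]
[158 160 161 162 163 162 148 113  57  27  28  32  33  33  34  35  35  36
  38  40  43  48  49  50  49  49  49  49  49  50  49  50  49  48  49  48
  49  49  48  49  48  49  48  48  49  49  49  48  47  43  40  53  98 141
 155 159 162 163 164 165 164 163]
[131 131 131 132 131 131 119  85  43  26  31  31  33  34  34  33  33  35
  34  33  32  33  35  33  33  34  30  32  34  31  31  32  33  31  33  33
  34  31  29  29  31  33  32  31  29  28  30  30  28  28  25  28  51  84
 104 112 118 123 125 124 123 123]
[179 178 180 181 180 178 168 137  77  33  29  32  30  30  31  31  31  30
  32  28  38  43  46  47  46  46  48  44  45  45  46  46  46  45  42  45
  43  45  47  44  46  48  43  44  44  44  45  42  43  41  41  70 125 168
 177 175 175 173 174 173 172 171]
[194 189 169 137 118 112 131 160 174 173 163 136  98  81  77  77  78  78
  78  78  79  78] [127 124 124 123 118 113 125 153 168 172 166 143  97  76  75  76  76  75
  77  76  77  78]
[120 119 118 118 118 118 118 118 124 132 136 136 136 136 136 136 135 136] [189 189 188 186 186 186 187 186 188 188 191 194 198 200 200 202]
[ 0.4949434  -0.22003072  0.148     ] [ 0.50538218 -0.20524779  0.148     ] [ 0.50584602 -0.23451739  0.148     ] [ 0.51703115 -0.21940288  0.148     ]
```

Call:
{"op": "apply_moves", "data": {"linear": [[0.015, -0.012, 0.12], [0, 0, 0.12], [0, 0, 0.12], [0, 0, 0.08], [0, 0, 0.04]], "twist": [[0, 0, 0], [0, 0, 0], [0, 0, 0], [0, 0, 0], [0, 0, 0]], "claw": [1, 1, 1, 1, 1]}}

```text
t: 2.28
tool_pos: [0.5059, -0.2204, 0.1939]
tool_rot: [1.0, 0.008, -0.0, -0.0]
contact_force: [-0.3, -0.6, -0.3]
gripper_width: 0.0918
grasp_force: 0.0
```

Call:
{"op": "apply_moves", "data": {"linear": [[0, 0, 0], [0, 0, 0]], "twist": [[0, 0, 0], [0, 0, 0]], "claw": [1, 0.5]}}

```text
t: 2.52
tool_pos: [0.5069, -0.2197, 0.1954]
tool_rot: [1.0, 0.009, 0.001, 0.0]
contact_force: [0.4, 1.0, -0.0]
gripper_width: 0.084
grasp_force: 0.0
```

Call:
{"op": "apply_moves", "data": {"linear": [[0, 0, 0], [0, 0, 0], [0, 0, 0], [0, 0, 0], [0, 0, 0]], "twist": [[0, 0, 0], [0, 0, 0], [0, 0, 0], [0, 0, 0], [0, 0, 0]], "claw": [0.25, 0.25, 0.25, 0.25, 0.25], "force": 40}}

```text
t: 3.15
tool_pos: [0.5065, -0.2195, 0.1946]
tool_rot: [1.0, 0.009, -0.0, 0.0]
contact_force: [0.6, 0.3, -0.2]
gripper_width: 0.0336
grasp_force: 0.0
```

Run:
```python
from h import *
s=readout.sense(); print(s)
```

```text
{'t': 3.15, 'joints': array([ 0.49815814,  0.45422794, -0.18715908,  1.92121107,  0.11683007,
        0.77658594, -1.30748   ]), 'dq': array([-4.75105934e-04,  1.72092015e-03, -1.37583381e-03,  8.93016598e-04,
       -1.48392960e-03, -6.61759134e-05, -2.16547610e-04]), 'tau': array([-2.01373216e-03, -4.59278691e+01, -1.99663103e+00, -1.94304335e+01,
       -1.53388461e-02, -6.88987691e-02, -1.03722075e-04]), 'tool_pos': array([ 0.50649935, -0.21950197,  0.19464555]), 'tool_rot': array([ 9.99962814e-01,  8.62358507e-03, -5.79523392e-05,  7.82746495e-06]), 'contact_force': array([ 0.57992296,  0.26379965, -0.15629128]), 'wrist_torque': array([ 0.05595615,  0.04975224, -0.00268878]), 'grasp_force': 0.0, 'gripper_width': 0.033580094095443574}
```

Call:
{"op": "apply_moves", "data": {"linear": [[0, 0, 0], [0, 0, 0], [0, 0, 0], [0, 0, 0]], "twist": [[0, 0, 0], [0, 0, 0], [0, 0, 0], [0, 0, 0]], "claw": [0, 0, 0, 0], "force": 40}}

```text
t: 3.65
tool_pos: [0.5065, -0.2196, 0.1946]
tool_rot: [1.0, 0.009, -0.0, 0.0]
contact_force: [0.3, -0.0, -0.8]
gripper_width: 0.0298
grasp_force: 40.0
```

Call:
{"op": "apply_moves", "data": {"linear": [[0, 0, -0.05], [0, 0, -0.12], [0, 0, -0.15], [0, 0, -0.15], [0, 0, -0.1]], "twist": [[0, 0, 0], [0, 0, 0], [0, 0, 0], [0, 0, 0], [0, 0, 0]], "claw": [0, 0, 0, 0, 0]}}

```text
t: 4.28
tool_pos: [0.5067, -0.2194, 0.3106]
tool_rot: [1.0, 0.009, 0.001, 0.0]
contact_force: [0.2, 0.8, -3.0]
gripper_width: 0.0299
grasp_force: 40.0
```

Run:
```python
from h import *
s=readout.sense(); print(s['contact_force'],s['wrist_torque'],s['grasp_force'],s['gripper_width'])
plan([.589,.147,.310],down(.055))
```

```text
[ 0.16003658  0.78883163 -2.990655  ] [0.01024873 0.00327463 0.00130256] 39.981175661087036 0.029889229009384576
rows 7
[0.0634, -0.2606, 0.0004] [0.0, -0.0, -0.0009]
[0.0648, -0.2603, 0.0004] [0.0, -0.0, -0.0009]
[0.0662, -0.2599, 0.0004] [0.0, -0.0, -0.0009]
[0.0675, -0.2596, 0.0004] [0.0, -0.0, -0.0009]
[0.0689, -0.2592, 0.0004] [0.0, -0.0, -0.0009]
[0.0703, -0.2588, 0.0004] [0.0, -0.0, -0.0009]
[0.0717, -0.2585, 0.0004] [0.0, -0.0, -0.0009]
```

Call:
{"op": "apply_moves", "data": {"linear": [[0.03, -0.12, 0], [0.05, -0.2, 0], [0.065, -0.26, 0], [0.065, -0.26, 0], [0.067, -0.26, 0]], "twist": [[0, 0, -0.0007], [0, 0, -0.0007], [0, 0, -0.0007], [0, 0, -0.0007], [0, 0, -0.0007]], "claw": [0, 0, 0, 0, 0]}}

```text
t: 4.9
tool_pos: [0.5558, 0.0036, 0.3092]
tool_rot: [1.0, 0.02, 0.0, 0.0]
contact_force: [0.6, 0.8, -1.9]
gripper_width: 0.0299
grasp_force: 40.0
```

Call:
{"op": "apply_moves", "data": {"linear": [[0.067, -0.26, 0], [0.058, -0.22, 0], [0.04, -0.14, 0], [0.025, -0.08, 0], [0, 0, 0]], "twist": [[0, 0, -0.0007], [0, 0, -0.0007], [0, 0, -0.0007], [0, 0, -0.0007], [0, 0, 0]], "claw": [0, 0, 0, 0, 0]}}

```text
t: 5.52
tool_pos: [0.5875, 0.1441, 0.3086]
tool_rot: [1.0, 0.029, -0.0, -0.0]
contact_force: [0.3, 0.4, -2.5]
gripper_width: 0.0297
grasp_force: 40.0
```

Call:
{"op": "apply_moves", "data": {"linear": [[0, 0, 0], [0, 0, 0], [0, 0, 0]], "twist": [[0, 0, 0], [0, 0, 0], [0, 0, 0]], "claw": [0, 0, 0]}}

```text
t: 5.9
tool_pos: [0.5878, 0.1424, 0.3087]
tool_rot: [1.0, 0.028, 0.0, 0.0]
contact_force: [0.2, 0.0, -3.9]
gripper_width: 0.0298
grasp_force: 40.0
```

Run:
```python
from h import *
s=readout.sense(); print(s['tool_pos'],s['tool_rot'],s['contact_force'],s['wrist_torque'],s['joints'])
T=s['tool_pos'];
ims=[]
for n,c in [('scene',(.59,.147,.13)),('top',(.59,.147,.13))]:
    i=eyes.camera_info(n); im=eyes.read_camera(n)[:,:,::-1]; cv2.imwrite(f'pics/{n}2.png',im)
    # predicted foot corners (underside) and stud top
    q=Ro.from_quat(s['tool_rot']); yaw=np.arctan2(q.as_matrix()[1,0],q.as_matrix()[0,0])
    o=np.array([T[0],T[1],T[2]-.1946]); Rz=Ro.from_euler('z',yaw)
    X=o+Rz.apply([[.017,.05,0],[.017,-.05,0],[-.017,-.05,0],[-.017,.05,0],[0,0,0]])
    p=proj(i,np.vstack([X,[.589,.147,.075]])); print(n,p.round(1).tolist())
    u,v=proj(i,[c])[0].astype(int); u-=40;v-=30
    ims.append(cv2.resize(im[v:v+60,u:u+80],(800,600) if n=='scene' else (400,300),interpolation=cv2.INTER_CUBIC)); print(n,u,v)
cv2.imwrite('pics/c2.png',ims[0])
```

```text
[0.58775806 0.14244022 0.30874753] [9.99616310e-01 2.76982370e-02 1.95009418e-05 1.99777465e-04] [ 0.16532343  0.02185925 -3.85507619] [-0.00339785  0.01448292 -0.07343856] [-0.02154519  0.41656529 -0.35505082  1.69396095  0.16238863  1.06013517
 -1.94374614]
scene [[227.5, 223.2], [256.1, 204.7], [264.4, 210.5], [235.8, 229.4], [246.2, 216.7], [246.0, 227.6]]
scene 203 182
top [[199.7, 163.8], [244.3, 160.8], [245.2, 175.9], [200.5, 178.9], [222.4, 169.8], [224.0, 171.4]]
top 178 137
```

View pics/c2.png

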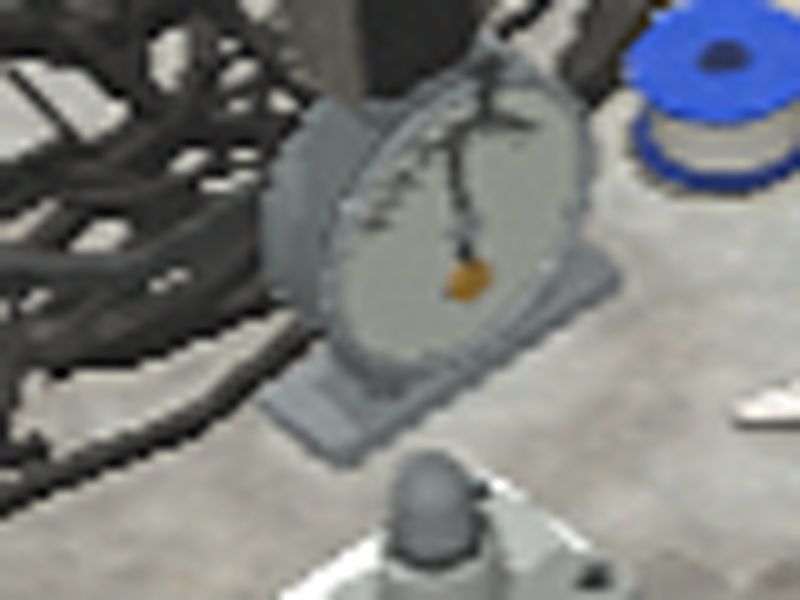

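The gauge hangs straight above the stud, with its foot edge at (237,228). The stud top at (246.5,227) matches the computed position. The dial is too small here to read the tab well. Before placing, I'll bring the gauge nearer to the scene camera, facing it, and measure the index angle.

Run:
```python
from h import *
plan([.47,.26,.50],Ro.from_euler('z',-.45)*Ro.from_euler('y',.4)*Ro.from_euler('x',np.pi),8)
```

```text
rows 8
[-0.0694, -0.0772, -0.1196] [0.002, -0.0078, 0.0099]
[-0.0798, -0.074, -0.1149] [0.002, -0.0078, 0.0099]
[-0.0898, -0.0701, -0.1099] [0.002, -0.0078, 0.0099]
[-0.0993, -0.0656, -0.1044] [0.002, -0.0078, 0.0099]
[-0.1082, -0.0604, -0.0985] [0.002, -0.0078, 0.0099]
[-0.1165, -0.0546, -0.0923] [0.002, -0.0078, 0.0099]
[-0.124, -0.0482, -0.0857] [0.002, -0.0078, 0.0099]
[-0.1309, -0.0413, -0.0789] [0.002, -0.0078, 0.0099]
```

Call:
{"op": "apply_moves", "data": {"linear": [[-0.069, -0.077, -0.12], [-0.08, -0.074, -0.115], [-0.09, -0.07, -0.11], [-0.099, -0.066, -0.104], [-0.108, -0.06, -0.098]], "twist": [[0.002, -0.0078, 0.0099], [0.002, -0.0078, 0.0099], [0.002, -0.0078, 0.0099], [0.002, -0.0078, 0.0099], [0.002, -0.0078, 0.0099]], "claw": [0, 0, 0, 0, 0]}}

```text
t: 6.62
tool_pos: [0.5137, 0.2169, 0.429]
tool_rot: [0.984, -0.127, -0.123, -0.028]
contact_force: [0.6, -0.5, -2.5]
gripper_width: 0.0295
grasp_force: 40.0
```

Call:
{"op": "apply_moves", "data": {"linear": [[-0.117, -0.055, -0.092], [-0.124, -0.048, -0.086], [-0.131, -0.041, -0.079], [0, 0, 0], [0, 0, 0]], "twist": [[0.002, -0.0078, 0.0099], [0.002, -0.0078, 0.0099], [0.002, -0.0078, 0.0099], [0, 0, 0], [0, 0, 0]], "claw": [0, 0, 0, 0, 0]}}

```text
t: 7.25
tool_pos: [0.4703, 0.2595, 0.4989]
tool_rot: [0.956, -0.218, -0.193, -0.043]
contact_force: [-0.8, 0.6, -2.9]
gripper_width: 0.0301
grasp_force: 40.0
```

Call:
{"op": "apply_moves", "data": {"linear": [[0, 0, 0], [0, 0, 0], [0, 0, 0], [0, 0, 0]], "twist": [[0, 0, 0], [0, 0, 0], [0, 0, 0], [0, 0, 0]], "claw": [0, 0, 0, 0]}}

```text
t: 7.75
tool_pos: [0.4699, 0.2603, 0.4998]
tool_rot: [0.956, -0.218, -0.194, -0.044]
contact_force: [0.2, 0.3, -3.1]
gripper_width: 0.0297
grasp_force: 40.0
```

```bash
cat >> h.py <<'E'
def gauge(s):
    "gauge origin and rotation from the grasp"
    q=Ro.from_quat(s['tool_rot']); G=q*Ro.from_euler('x',np.pi).inv()
    return np.array(s['tool_pos'])-G.apply([0,0,.1946]),G
def rectify(im,i,s,S=6,x=-.016,d=(0,0)):
    "front-on view of the dial, S pixels per mm, 100 x 100 mm about its centre"
    o,G=gauge(s); n=100*S
    h=np.array([[-.05,.05],[.05,.05],[.05,-.05],[-.05,-.05]]) # right, up
    X=o+G.apply([[x,-a,.056+b] for a,b in h]); p=proj(i,X)+d
    H=cv2.getPerspectiveTransform(p.astype(np.float32),np.float32([[0,0],[n,0],[n,n],[0,n]]))
    return cv2.warpPerspective(im,H,(n,n),flags=cv2.INTER_CUBIC)
E
python3 - <<'E'
from h import *
i=eyes.camera_info('scene'); ims=[]
for k in range(6): ims.append(eyes.read_camera('scene')[:,:,::-1].astype(float))
s=readout.sense(); print(s['t'],s['tool_pos'],gauge(s)[1].as_euler('ZYX'))
im=np.mean(ims,0).astype(np.float32); np.save('look.npy',im); np.savez('look_s.npz',tool_pos=s['tool_pos'],tool_rot=s['tool_rot'])
print('noise',np.std(ims,0).mean())
cv2.imwrite('pics/dial.png',rectify(im,i,s).clip(0,255))
E
```

```text
8.05 [0.46981095 0.26039101 0.49995339] [-0.44765104  0.40039277 -0.00046669]
noise 1.2311713933302195[ WARN:0@6.470] global loadsave.cpp:1063 imwrite_ Unsupported depth image for selected encoder is fallbacked to CV_8U.
```

View pics/dial.png

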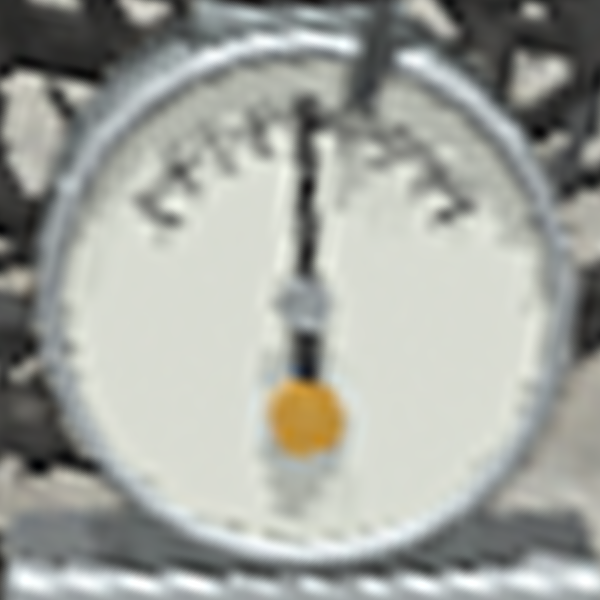

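The rectified dial shows its centre at (303,303), the needle tip at (305,100), and the grey index tab running from about (358,112) to (380,50). I'll work out the angle numerically.

Run:
```python
from h import *
i=eyes.camera_info('scene'); s=dict(np.load('look_s.npz')); im=np.load('look.npy')
r=rectify(im,i,s).mean(2)
def polar(c):
    A=np.arange(-.15,.6,.005); out={}
    for R in list(range(17,33,3))+[34,35,36,37,38,39]:
        x=c[0]+6*R*np.sin(A); y=c[1]-6*R*np.cos(A)
        v=cv2.remap(r.astype(np.float32),x[None].astype(np.float32),y[None].astype(np.float32),1)[0]
        m=((A>.18)&(A<.44)) if R>=34 else abs(A)<.12
        w=np.clip(np.percentile(v[m],80)-v[m]-10,0,None); out[R]=round(float((w*A[m]).sum()/w.sum()),3)
    return out
# weight centre and pivot
b=rectify(im,i,s); sat=(b[:,:,2]-b[:,:,0])[340:480,240:370]; w=np.clip(sat-60,0,None); yy,xx=np.mgrid[340:480,240:370]
print('bob',(w*xx).sum()/w.sum(),(w*yy).sum()/w.sum())
for c in [(300,300),(303,303),(305,303)]: print(c,polar(c))
d=r[150:260,285:325]; w=np.clip(150-d,0,None); print('needle x', [(150+k*22, round((w[k*22:k*22+22]*np.arange(285,325)).sum()/w[k*22:k*22+22].sum(),1)) for k in range(5)])
```

```text
bob 305.97244382338744 416.966622533089
(300, 300) {17: 0.043, 20: 0.049, 23: 0.042, 26: 0.027, 29: 0.048, 32: 0.027, 34: 0.298, 35: 0.291, 36: 0.288, 37: 0.288, 38: 0.289, 39: 0.29}
(303, 303) {17: 0.017, 20: 0.033, 23: 0.032, 26: 0.011, 29: 0.03, 32: 0.013, 34: 0.281, 35: 0.275, 36: 0.272, 37: 0.271, 38: 0.273, 39: 0.273}
(305, 303) {17: -0.003, 20: 0.017, 23: 0.018, 26: -0.002, 29: 0.02, 32: 0.002, 34: 0.271, 35: 0.267, 36: 0.264, 37: 0.265, 38: 0.267, 39: 0.266}
needle x [(150, np.float64(306.4)), (172, np.float64(306.9)), (194, np.float64(305.0)), (216, np.float64(307.3)), (238, np.float64(306.6))]
```

Index is about 0.26 rad. Going back above the stud, upright.

Run:
```python
from h import *
plan([.589,.147,.283],down(.055),9)
```

```text
rows 9
[0.1271, 0.0281, 0.0771] [-0.0018, 0.0069, -0.0088]
[0.1219, 0.0341, 0.0829] [-0.0018, 0.0069, -0.0088]
[0.1161, 0.0397, 0.0885] [-0.0018, 0.0069, -0.0088]
[0.1098, 0.0449, 0.0939] [-0.0018, 0.0069, -0.0088]
[0.103, 0.0497, 0.099] [-0.0018, 0.0069, -0.0088]
[0.0957, 0.054, 0.1039] [-0.0018, 0.0069, -0.0088]
[0.088, 0.0579, 0.1086] [-0.0018, 0.0069, -0.0088]
[0.0799, 0.0613, 0.1129] [-0.0018, 0.0069, -0.0088]
[0.0714, 0.0642, 0.1169] [-0.0018, 0.0069, -0.0088]
```

Call:
{"op": "apply_moves", "data": {"linear": [[0.127, 0.028, 0.077], [0.122, 0.034, 0.083], [0.116, 0.04, 0.088], [0.11, 0.045, 0.094], [0.103, 0.05, 0.099]], "twist": [[-0.0018, 0.0069, -0.0088], [-0.0018, 0.0069, -0.0088], [-0.0018, 0.0069, -0.0088], [-0.0018, 0.0069, -0.0088], [-0.0018, 0.0069, -0.0088]], "claw": [0, 0, 0, 0, 0]}}

```text
t: 8.68
tool_pos: [0.5364, 0.1969, 0.3787]
tool_rot: [0.993, -0.081, -0.087, -0.02]
contact_force: [1.0, 0.7, -2.9]
gripper_width: 0.0297
grasp_force: 40.0
```

Call:
{"op": "apply_moves", "data": {"linear": [[0.096, 0.054, 0.104], [0.088, 0.058, 0.109], [0.08, 0.061, 0.113], [0, 0, 0], [0, 0, 0]], "twist": [[-0.0018, 0.0069, -0.0088], [-0.0018, 0.0069, -0.0088], [-0.0018, 0.0069, -0.0088], [0, 0, 0], [0, 0, 0]], "claw": [0, 0, 0, 0, 0]}}

```text
t: 9.3
tool_pos: [0.5757, 0.1604, 0.3078]
tool_rot: [1.0, 0.001, -0.023, -0.005]
contact_force: [0.4, 1.2, -2.0]
gripper_width: 0.0298
grasp_force: 40.0
```

Run:
```python
from h import *
plan([.589,.147,.281],down(.055),3)
```

```text
rows 3
[0.0242, 0.0228, 0.0434] [-0.0006, 0.0024, -0.0029]
[0.0232, 0.0231, 0.0439] [-0.0006, 0.0024, -0.0029]
[0.0221, 0.0233, 0.0443] [-0.0006, 0.0024, -0.0029]
```

Call:
{"op": "apply_moves", "data": {"linear": [[0.024, 0.023, 0.043], [0.023, 0.023, 0.044], [0.022, 0.023, 0.044], [0, 0, 0], [0, 0, 0]], "twist": [[-0.0006, 0.0024, -0.0029], [-0.0006, 0.0024, -0.0029], [-0.0006, 0.0024, -0.0029], [0, 0, 0], [0, 0, 0]], "claw": [0, 0, 0, 0, 0]}}

```text
t: 9.93
tool_pos: [0.589, 0.1463, 0.2803]
tool_rot: [1.0, 0.028, -0.0, 0.0]
contact_force: [0.6, 0.1, -2.9]
gripper_width: 0.03
grasp_force: 40.0
```

Call:
{"op": "apply_moves", "data": {"linear": [[0, 0, 0], [0, 0, 0], [0, 0, 0], [0, 0, 0]], "twist": [[0, 0, 0], [0, 0, 0], [0, 0, 0], [0, 0, 0]], "claw": [0, 0, 0, 0]}}

```text
t: 10.42
tool_pos: [0.589, 0.1462, 0.2803]
tool_rot: [1.0, 0.028, -0.0, 0.0]
contact_force: [0.2, 0.3, -2.5]
gripper_width: 0.0298
grasp_force: 40.0
```

Run:
```python
from h import *
ss=[]
for k in range(8):
    eyes.camera_info('scene'); im=eyes.read_camera('scene')[:,:,::-1]; s=readout.sense(); ss.append(np.r_[s['tool_pos'],s['contact_force']])
print(np.mean(ss,0).round(4),np.std(ss,0).round(4),gauge(s)[1].as_euler('ZYX'),s['t'])
i=eyes.camera_info('scene'); o,G=gauge(s)
p=proj(i,np.vstack([o+G.apply([[.017,.05,0],[-.017,-.05,0],[-.017,.05,0],[-.017,.05,.01],[-.017,-.05,.01]]),[.589,.147,.075]])).round(1); print(p)
cv2.imwrite('pics/c3.png',cv2.resize(im[182:242,203:283],(800,600),interpolation=cv2.INTER_CUBIC))
print(((p-[203,182])*10).tolist())
```

```text
[ 0.589   0.1461  0.2802 -0.3685 -0.2909 -2.7911] [0.     0.     0.     0.3292 0.5672 0.1682] [ 0.05644941  0.0002746  -0.00083937] 10.825
[[227.6 231.2]
 [263.9 218.4]
 [235.7 237.5]
 [235.2 234.8]
 [263.6 215.8]
 [246.  227.6]]
[[245.99999999999994, 491.9999999999999], [608.9999999999998, 364.00000000000006], [326.9999999999999, 555.0], [321.9999999999999, 528.0000000000001], [606.0000000000002, 338.0000000000001], [430.0, 455.99999999999994]]
```

View pics/c3.png

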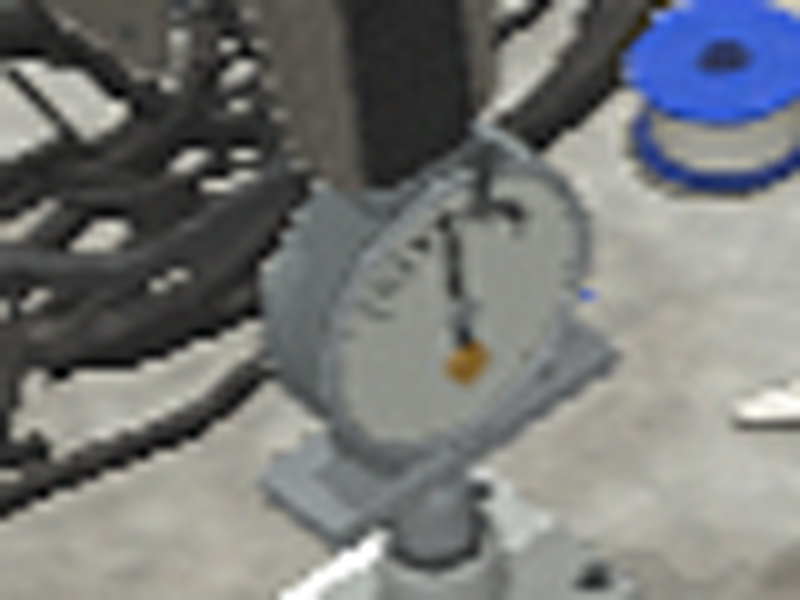

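The foot is level about 10 mm above the stud, with its front-left corner at (338,540) and the stud under its middle. The offset is within about 1–2 mm. I'll nudge it and lower it slowly.

Call:
{"op": "apply_moves", "data": {"linear": [[0.005, -0.007, 0.01], [0, 0, 0.015], [0, 0, 0.01], [0, 0, 0.005], [0, 0, 0.005]], "twist": [[0, 0, 0], [0, 0, 0], [0, 0, 0], [0, 0, 0], [0, 0, 0]], "claw": [0, 0, 0, 0, 0]}}

```text
t: 11.45
tool_pos: [0.5899, 0.1476, 0.2712]
tool_rot: [1.0, 0.028, -0.0, 0.0]
contact_force: [-0.5, -0.0, -3.3]
gripper_width: 0.0298
grasp_force: 40.0
```

Call:
{"op": "apply_moves", "data": {"linear": [[0, 0, 0.004], [0, 0, 0.004], [0, 0, 0.004], [0, 0, 0], [0, 0, 0]], "twist": [[0, 0, 0], [0, 0, 0], [0, 0, 0], [0, 0, 0], [0, 0, 0]], "claw": [0, 0, 0, 0, 0]}}

```text
t: 12.08
tool_pos: [0.59, 0.1476, 0.2689]
tool_rot: [1.0, 0.028, -0.0, 0.0]
contact_force: [-0.5, 1.0, -1.8]
gripper_width: 0.0301
grasp_force: 40.0
```

Call:
{"op": "apply_moves", "data": {"linear": [[0, 0, 0.004], [0, 0, 0.004], [0, 0, 0.004], [0, 0, 0], [0, 0, 0]], "twist": [[0, 0, 0], [0, 0, 0], [0, 0, 0], [0, 0, 0], [0, 0, 0]], "claw": [0, 0, 0, 0, 0]}}

```text
t: 12.7
tool_pos: [0.59, 0.1476, 0.2665]
tool_rot: [1.0, 0.028, -0.0, 0.0]
contact_force: [-0.3, -0.0, -1.0]
gripper_width: 0.0298
grasp_force: 40.0
```

```bash
cat >> h.py <<'E'
def avg(n=8):
    a=[];ims=[]
    for k in range(n):
        ims.append(eyes.read_camera('scene')[:,:,::-1]); s=readout.sense(); a.append(np.r_[s['tool_pos'],s['contact_force'],s['wrist_torque']])
    m=np.mean(a,0); o,G=gauge(s); print('t',s['t'],'pos',m[:3].round(4),'F',m[3:6].round(2),'M',m[6:].round(3),'eul',G.as_euler('ZYX').round(4),'o',o.round(4))
    return s,np.mean(ims,0).astype(np.float32)
E
python3 -c "
from h import *
avg()"
```

```text
t 13.1 pos [0.59   0.1476 0.2665] F [-0.19 -0.23 -1.01] M [-0.003  0.016 -0.023] eul [ 0.0564  0.0001 -0.0008] o [0.5899 0.1474 0.0718]
```

The foot is seated on the stud upright, with about 2 mm pressed. Now I'll rock it by 0.26 rad about the foot's middle while easing it down slightly.

Call:
{"op": "apply_moves", "data": {"linear": [[0, -0.025, 0.002], [0, -0.025, 0.002], [0, -0.025, 0.002], [0, -0.025, 0.002], [0, -0.026, 0.002]], "twist": [[-0.0041, 0, 0], [-0.0041, 0, 0], [-0.0042, 0, 0], [-0.0041, 0, 0], [-0.0042, 0, 0]], "claw": [0, 0, 0, 0, 0]}}

```text
t: 13.72
tool_pos: [0.5885, 0.1732, 0.2631]
tool_rot: [0.997, 0.028, 0.002, 0.066]
contact_force: [0.2, -0.6, -0.3]
gripper_width: 0.0296
grasp_force: 40.0
```

Call:
{"op": "apply_moves", "data": {"linear": [[0, -0.025, 0.002], [0, -0.025, 0.002], [0, -0.025, 0.002], [0, -0.026, 0.002], [0, -0.026, 0.002]], "twist": [[-0.0041, 0, 0], [-0.0041, 0, 0], [-0.0042, 0, 0], [-0.0041, 0, 0], [-0.0042, 0, 0]], "claw": [0, 0, 0, 0, 0]}}

```text
t: 14.35
tool_pos: [0.5871, 0.1978, 0.2565]
tool_rot: [0.991, 0.028, 0.004, 0.131]
contact_force: [0.4, 2.0, 0.5]
gripper_width: 0.0299
grasp_force: 40.0
```

Call:
{"op": "apply_moves", "data": {"linear": [[0, 0, 0], [0, 0, 0], [0, 0, 0], [0, 0, 0], [0, 0, 0]], "twist": [[0, 0, 0], [0, 0, 0], [0, 0, 0], [0, 0, 0], [0, 0, 0]], "claw": [0, 0, 0, 0, 0]}}

```text
t: 14.98
tool_pos: [0.5871, 0.197, 0.2566]
tool_rot: [0.991, 0.028, 0.004, 0.13]
contact_force: [-0.0, 2.9, 0.1]
gripper_width: 0.0297
grasp_force: 40.0
```

Call:
{"op": "apply_moves", "data": {"linear": [[0, 0, 0], [0, 0, 0], [0, 0, 0], [0, 0, 0], [0, 0, 0]], "twist": [[0, 0, 0], [0, 0, 0], [0, 0, 0], [0, 0, 0], [0, 0, 0]], "claw": [0, 0, 0, 0, 0]}}

```text
t: 15.6
tool_pos: [0.5871, 0.1971, 0.2565]
tool_rot: [0.991, 0.028, 0.004, 0.13]
contact_force: [-0.3, 2.6, 0.1]
gripper_width: 0.0298
grasp_force: 40.0
```

Run:
```python
from h import *
s,im=avg(10); i=eyes.camera_info('scene')
np.save('look2.npy',im); np.savez('s2.npz',tool_pos=s['tool_pos'],tool_rot=s['tool_rot'])
a=rectify(im,i,s,S=4,d=(1,-.5)).clip(0,255); b=cv2.resize(im[175:242,210:277].clip(0,255),(400,400),interpolation=cv2.INTER_CUBIC)
cv2.imwrite('pics/c4.png',np.hstack([a,b]).astype(np.uint8))
```

```text
t 16.1 pos [0.5871 0.1971 0.2565] F [-0.08  2.36  0.45] M [ 1.098  0.022 -0.012] eul [ 5.64e-02  2.00e-04 -2.61e-01] o [0.5899 0.147  0.0685]
```

View pics/c4.png

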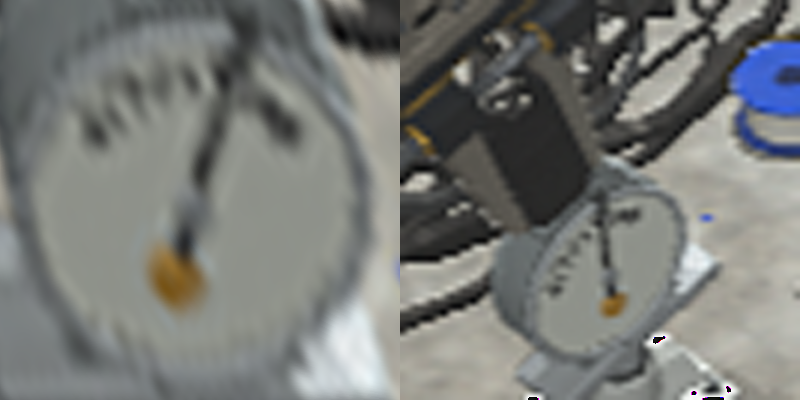

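The needle and tab now look collinear: in the rectified left panel the needle runs to (235,75) and the tab continues to (245,30). I'll quantify the remaining gap.

Run:
```python
from h import *
from scipy.optimize import least_squares
i=eyes.camera_info('scene')
for f,sf,a0 in [('look.npy','look_s.npz',0.),('look2.npy','s2.npz',.261)]:
    im=np.load(f); s=dict(np.load(sf))
    S=6
    # shift so that the white-disc/rim fits: take bob, needle as the reference. bob at 19 mm below centre (first look: (306,417)->19 mm)
    b=rectify(im,i,s,S=S); sat=b[:,:,2]-b[:,:,0]; sat[:280]=0; sat[520:]=0; sat[:,:150]=0; sat[:,450:]=0
    w=np.clip(sat-50,0,None); yy,xx=np.mgrid[:600,:600]; bob=np.array([(w*xx).sum(),(w*yy).sum()])/w.sum()
    g=b.mean(2)
    for L in [18.,19.,20.]:
        c=bob+[S*L*np.sin(a0),-S*L*np.cos(a0)]
        A=np.arange(a0-.14,a0+.14,.004) ; B=np.arange(.12,.42,.004); out={}
        for R in [14,18,22,26,30,36,37,38,39,40]:
            q=A if R<34 else B
            v=cv2.remap(g,(c[0]+S*R*np.sin(q))[None].astype(np.float32),(c[1]-S*R*np.cos(q))[None].astype(np.float32),1)[0]
            w=np.clip(np.percentile(v,60)-v-8,0,None)**2; out[R]=round(float((w*q).sum()/w.sum()),3)
        print(f,L,c.round(1),out)
```

```text
look.npy 18.0 [305.9 309. ] {14: 0.03, 18: -0.011, 22: 0.013, 26: -0.004, 30: 0.011, 36: 0.253, 37: 0.252, 38: 0.256, 39: 0.259, 40: 0.257}
look.npy 19.0 [305.9 303. ] {14: 0.012, 18: -0.003, 22: 0.015, 26: -0.008, 30: 0.026, 36: 0.259, 37: 0.263, 38: 0.266, 39: 0.264, 40: 0.266}
look.npy 20.0 [305.9 297. ] {14: -0.007, 18: 0.006, 22: 0.013, 26: -0.013, 30: 0.017, 36: 0.27, 37: 0.273, 38: 0.271, 39: 0.272, 40: 0.277}
look2.npy 18.0 [306.5 321.4] {14: 0.255, 18: 0.29, 22: 0.287, 26: 0.282, 30: 0.274, 36: 0.23, 37: 0.296, 38: 0.299, 39: 0.294, 40: 0.292}
look2.npy 19.0 [308.  315.6] {14: 0.259, 18: 0.305, 22: 0.281, 26: 0.293, 30: 0.263, 36: 0.297, 37: 0.3, 38: 0.296, 39: 0.293, 40: 0.297}
look2.npy 20.0 [309.6 309.8] {14: 0.271, 18: 0.307, 22: 0.279, 26: 0.293, 30: 0.253, 36: 0.301, 37: 0.297, 38: 0.294, 39: 0.298, 40: 0.307}
```

Call:
{"op": "apply_moves", "data": {"linear": [[0, -0.005, 0], [0, 0, 0], [0, 0, 0], [0, 0, 0], [0, 0, 0]], "twist": [[-0.0008, 0, 0], [0, 0, 0], [0, 0, 0], [0, 0, 0], [0, 0, 0]], "claw": [0, 0, 0, 0, 0]}}

```text
t: 16.73
tool_pos: [0.5871, 0.1978, 0.2562]
tool_rot: [0.991, 0.028, 0.004, 0.133]
contact_force: [0.7, 0.4, 0.3]
gripper_width: 0.0299
grasp_force: 40.0
```

Call:
{"op": "apply_moves", "data": {"linear": [[0, 0, 0], [0, 0, 0], [0, 0, 0], [0, 0, 0], [0, 0, 0]], "twist": [[0, 0, 0], [0, 0, 0], [0, 0, 0], [0, 0, 0], [0, 0, 0]], "claw": [0, 0, 0, 0, 0]}}

```text
t: 17.35
tool_pos: [0.5871, 0.1979, 0.2562]
tool_rot: [0.991, 0.028, 0.004, 0.133]
contact_force: [0.5, 0.5, 0.4]
gripper_width: 0.0298
grasp_force: 40.0
```

Call:
{"op": "apply_moves", "data": {"linear": [[0, 0, 0], [0, 0, 0], [0, 0, 0], [0, 0, 0], [0, 0, 0]], "twist": [[0, 0, 0], [0, 0, 0], [0, 0, 0], [0, 0, 0], [0, 0, 0]], "claw": [0, 0, 0, 0, 0]}}

```text
t: 17.98
tool_pos: [0.5871, 0.198, 0.2562]
tool_rot: [0.991, 0.028, 0.004, 0.133]
contact_force: [-0.4, 0.2, 0.2]
gripper_width: 0.0299
grasp_force: 40.0
```

Run:
```python
from h import *
s,im=avg(10)
cv2.imwrite('pics/c5.png',cv2.resize(im[185:245,212:272].clip(0,255),(600,600),interpolation=cv2.INTER_CUBIC).clip(0,255).astype(np.uint8))
```

```text
t 18.475 pos [0.5871 0.198  0.2562] F [ 0.06 -0.29  0.64] M [ 0.155 -0.04   0.018] eul [ 0.0564  0.0003 -0.2661] o [0.5899 0.1469 0.0685]
```

View pics/c5.png

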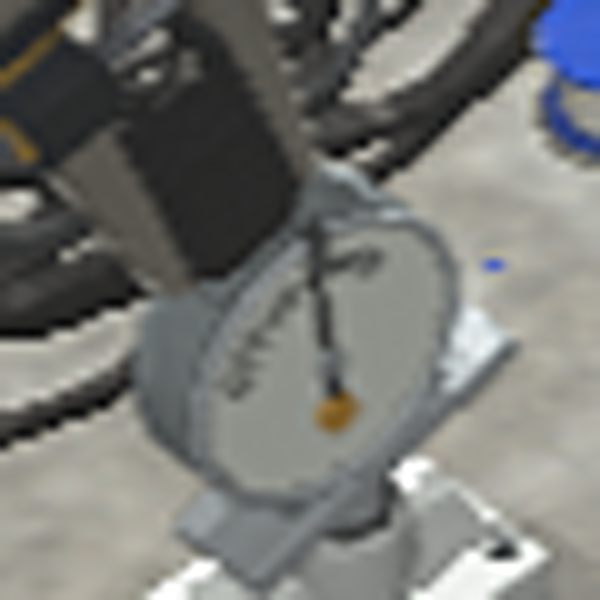

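The needle points straight at the tab near (312,228). The foot's middle, at about (348,437), agrees with the stud top projected at (340,448). The upward push is about 3.5 N, so the stud is roughly 6 mm down. Everything is at rest, so I'll hand in.

```bash
python3 -c "
from workcell import hand_in
print(hand_in())"
```

```text
the job is handed in; nothing more can be done
None
```

I handed the job in with the gauge held at rest on the sprung stud, leaning 0.266 rad with the needle on the index tab (I read the tab at about 0.26–0.27 rad) and the stud about 6 mm down.

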